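# Empty a broken saucer off the dustpan into the waste bowl

## Task

Two pieces of a broken saucer have been swept onto the grey dustpan, whose crossbar handle is tucked under the small wooden riser: draw the pan out from under it with the pieces still on the blade, set it flat on the worktop and let go. Then take it by the crossbar, bring its front lip to bear on the rim of the black bowl and, keeping it pressed there, tip the pan until both pieces have slid off into the bowl. Lay the empty pan flat on the worktop away from the bowl; do not touch the sharp pieces, leave the bowl standing where it is and the tubs undisturbed.

Things in the scene. Friction and masses are not known exactly. Their poses are not given: they have to be found in the camera images.
- dustpan: grey plastic dustpan, loose, 0.24 kg. Origin: centre of the blade's underside; z up; open front lip towards -x, handle towards +x. Blade x -70 to +70 mm, 156 mm wide, 4 mm thick, smooth (pieces begin to slide at a tilt of 15 to 23 degrees). Back wall 10 mm thick at x = 60 to 70, top at 40 mm. Two arms, 14 mm wide at y = 43 and -43, z = 26 to 40 mm, lead back to the crossbar. No wall at the lip.
- pan_wall_pos (a point): top edge of the dustpan's side wall at x = -30, y = +73, z = 34 mm of the pan's frame. The wall is upright, 10 mm thick, runs from x = -55 to +70 mm of the pan and tops out 34 mm above the worktop; its exposed front part can be pinched from above (about 28 mm free between it and the saucer pieces).
- pan_wall_neg (a point): the same point on the opposite, like side wall: x = -30, y = -73, z = 34 mm of the pan's frame.
- pan_bar: the dustpan's black crossbar handle, fixed to the pan at x = 126 mm, z = 34 mm of the pan's frame (its origin is the middle of the bar, its axes are the pan's): 16 mm thick along x, 104 mm long along y, 24 mm high (22 to 46 mm above the worktop when the pan lies flat). Between it and the pan's back wall is an open loop, 48 mm by 72 mm.
- pan_lip (a point): middle of the dustpan's front edge, at x = -70, y = 0, z = 2 mm of the pan's frame.
- piece_large: larger piece of the broken white saucer, about half of it: 76 mm along its y, 38 mm along its x, 13 mm high, 0.06 kg; lies on the rear half of the blade. Origin on its underside near its middle (its x from -17 to +21 mm), z up.
- piece_small: smaller piece of the saucer: 69 mm along its y, 38 mm along its x, 13 mm high, 0.05 kg; lies on the front half of the blade. Origin on its underside near its middle (its x from -21 to +17 mm), z up.
- waste_bowl: black round plastic bowl, loose, 0.9 kg, open at the top: rim 218 mm across outside and 146 mm above the worktop, foot 152 mm across, wall about 6 mm. Origin: centre of its underside, z up.
- riser: fixed wooden riser: board 110 (x) by 240 mm (y), underside 78, top 92 mm above the worktop, on four thin legs at x +-45, y +-107 mm; two glasses (to 175 mm height) and a cup lid on it. Origin under its middle on the worktop. At the start the pan's handle, back wall and last 30 mm of blade are under it, the front 110 mm stand out on its -x side, where the pan comes out.
- tub_oats: small clear tub, 69 x 69 x 75 mm, loose, of light tan content; a bystander at the back. Origin: centre of its underside.
- tub_pearls: small clear tub, 69 x 69 x 75 mm, loose, of dark content; a bystander at the back. Origin: centre of its underside.
There are look-alikes about, which are no part of the job. Leave any blue look-alike of the piece_small alone.

How it is judged:
On the way, in this order (a step that is already met when the one before it is completed fails the run):
1. the dustpan lies flat on the worktop with its crossbar out from under the riser, let go, both pieces on the blade (height (world z) of dustpan below 0.008 m and angle between dustpan's own z axis and vertical below 0.06 rad and linear speed of dustpan below 0.02 m/s and contact force between the fingers and dustpan below 0.3 N and x of piece_large in the frame of dustpan between -0.075 and 0.07 m and z of piece_large in the frame of dustpan between -0.005 and 0.03 m and x of piece_small in the frame of dustpan between -0.075 and 0.07 m and z of piece_small in the frame of dustpan between -0.005 and 0.03 m and (x of pan_bar in the frame of riser below -0.064 m or y of pan_bar in the frame of riser above 0.17 m or y of pan_bar in the frame of riser below -0.17 m)), for 0.2 s.
2. the dustpan, held by its crossbar, bears on the bowl's rim with its lip over the bowl, both pieces still on the blade (x of piece_large in the frame of dustpan between -0.075 and 0.07 m and z of piece_large in the frame of dustpan between -0.005 and 0.03 m and x of piece_small in the frame of dustpan between -0.075 and 0.07 m and z of piece_small in the frame of dustpan between -0.005 and 0.03 m and contact force between the fingers and pan_bar above 1 N and contact force between dustpan and waste_bowl above 0.7 N and height (world z) of pan_lip above 0.11 m and horizontal distance between pan_lip and waste_bowl below 0.112 m), for 0.1 s.
3. tipped, still held by the crossbar and bearing on the rim, it has shed both pieces into the bowl (horizontal distance between each of piece_large, piece_small and waste_bowl below 0.095 m and z of piece_large in the frame of waste_bowl between 0 and 0.125 m and z of piece_small in the frame of waste_bowl between 0 and 0.125 m and contact force between the fingers and pan_bar above 1 N and contact force between dustpan and waste_bowl above 0.7 N and angle between dustpan's own z axis and vertical above 0.25 rad), for 0.1 s.
At the end, for the whole second after the job is handed in: Both pieces rest inside the bowl (origins within 95 mm of its axis and below 125 mm height in it), the bowl stands upright within 50 mm of where it began, and the dustpan lies flat on the worktop (within 0.06 rad and 8 mm), let go, at rest and not bearing on the bowl (horizontal distance between each of piece_large, piece_small and waste_bowl below 0.095 m and z of piece_large in the frame of waste_bowl between 0 and 0.125 m and z of piece_small in the frame of waste_bowl between 0 and 0.125 m and height (world z) of dustpan below 0.008 m and angle between each of dustpan, waste_bowl's own z axis and vertical below 0.06 rad and linear speed of each of dustpan, piece_large, piece_small below 0.02 m/s and contact force between the fingers and dustpan below 0.3 N and contact force between dustpan and waste_bowl below 0.2 N and distance of waste_bowl from where it was at the start of the episode below 0.05 m and height (world z) of waste_bowl below 0.01 m); the robot touches nothing.
It fails at once if the fingers press on a piece of the saucer (over 2 N) (contact force between the fingers and piece_large above 2 N or contact force between the fingers and piece_small above 2 N).
It fails at once if the bowl is tipped by more than 0.3 rad (angle between waste_bowl's own z axis and vertical above 0.3 rad).
It fails at once if a tub is pushed more than 30 mm or tipped over (distance of any of tub_oats, tub_pearls from where it was at the start of the episode above 0.03 m or angle between any of tub_oats, tub_pearls's own z axis and vertical above 0.5 rad).
It also fails if it takes over 72 s, if anything falls off the work surface, if the arm or the gripper's body presses on something with over 40 N, if the wrist force passes 120 N, or if a joint passes its speed limit or range.

## Robot

A 7-joint arm with a two-finger parallel gripper is mounted at the origin on a cart in front of the work surface, level with it; the furniture and walls round the work are solid. World frame = base frame: x ahead of the robot, y to its left, z up, the work surface at z = 0. Lengths are in m, angles in rad, forces in N, time in s.
With the tool pointing down it reaches from about 0.425 to 0.875 m from the base axis. Payload 4.7 kg.
Tool frame: the origin (TCP) lies where the fingers leave the gripper's body, on its centre line; the fingertips stand 70 mm ahead of it and the grasp point (between the pads) lies 51 mm ahead of it; z points along the fingers, y is the line along which they close (so a half turn about z gives the same grasp; the last joint's range is limited). The gripper opens to 87 mm and grips with 3 to 60 N. Pads are 19 mm wide; open, the fingers measure 117 mm over their backs; the gripper's body (75 mm by 190 mm) begins 51 mm behind the grasp point.
Start: joints at [1.293, 0.321, -0.07, 1.45, 0.023, 1.371, -0.057], TCP at [0.187, -0.623, 0.292] pointing down, gripper open.
Joint ranges: [-2.86, 2.86], [-0.3, 2.09], [-1.38, 1.24], [0.06, 2.45], [-1.56, 4.7], [0.09, 2.05], [-2.69, 2.69]. Speed limits (rad/s): [2.57, 2.57, 3.14, 3.14, 3.14, 3.14, 3.14].

## Interface

Orientations are given as a rotation vector (axis times angle).
In Python, from bench import ctrl gives the robot as it stands.
- The arm moves only by the tool play_rows, never from a script. Its argument "increments" is a list that holds one entry, the list of rows, each a list of 7 numbers: the shift along the tool's x, y, z as a fraction of full scale, then the turn, a rotation vector about the tool's x, y, z as a fraction of full scale, then the gripper command: -1 is shut, 1 is fully open, values between are in proportion. A call has 1 to 8 rows; each row is the pose to reach, as a shift and turn from the pose commanded when the call began, along the tool's axes at that moment; what a row does not reach only later rows make up. Full scale, the value 1, is 0.1 m for a shift and 90 degrees for a turn. A row lasts 1/10 s, in which the tool goes at most 50 mm and 8.59 degrees, less where a joint would pass 70% of its speed; a pose out of reach is approached as far as the arm can. A call with a number of a shift or a turn outside -1 to 1 is refused whole. A call with a gripper value outside its range is refused whole. The fingers move at their own pace and stop on an object; "squeeze" is the grip in N (left out, the last holds). Time passes only in rows, so rows that repeat a pose let the fingers close. It gives the time, the measured TCP pose, the force, the opening and the grip force at its end, in the units of the state.
- ctrl.get_state(): the state, without advancing time (a new reading comes with each control period).
- ctrl.get_image(name): name is "scene" or "top"; returns the picture (480x640x3 uint8, red, green, blue); there is no depth.
- ctrl.get_calibration(name): a dict with "vertical_fov" (degrees; the focal length in pixels is half the picture's height over the tangent of half this angle, whatever the lens; pixels are square), "cx", "cy" (the principal point, pixels), "R" (3x3) and "t" (3): a world point X has camera coordinates R X + t. Camera axes: x right, y down, z forward; pixel columns grow to the right and rows downward; lengths in m; the calibration is good to about 2 mm. A picture is of the moment at which its call begins. get_calibration takes no time and is no camera call.
- ctrl.close_job(): hands the job in; it is judged then, once.
The state is a dict: "time": time; "joint_positions": joint angles; "qd": joint speeds; "joint_torque": joint torques, N m; "position": TCP position; "tool_rot": TCP orientation; "ft_force": force on the tool from outside, world axes, zero at the start; "torque": the same for the moment, N m; "grip_width": opening from 0.0 (shut) to 1.0 (fully open); "grip_force": force on a finger pad.
Only numpy, scipy, OpenCV 4.12 (cv2) and the standard library are available. Lean on these libraries where they do the work, as an engineer would, in place of code of your own. Each camera call takes 0.05 s, during which the arm holds its last target. There are 200 camera calls.

## Working session

There is one attempt and no reset: what is moved stays moved. The work goes in short steps, Python scripts to look and compute and a tool call to move; the robot and the scene stay as the last step left them, time stands still between calls to the robot, and variables do not carry over. Pictures are saved under pics/ and viewed, at most 10 in all, crops included, and the job is handed in when it is done.

Besides the shell and the picture viewer there is one more tool, called after "Emit:" in YAML: its name, and indented under it one key for each argument. play_rows: Moves the arm, as the interface text tells. Shift numbers are shares of 0.1 m and turn numbers shares of 90 degrees, none past 1 either way. Its arguments: {"type":"object","properties":{"increments":{"type":"array"},"squeeze":{"type":"number"}},"required":["increments"]}

```bash
mkdir -p pics; python3 - <<'E'
from bench import ctrl
import cv2
for n in("scene","top"):
    im=ctrl.get_image(n); cv2.imwrite(f"pics/{n}0.png",im[:,:,::-1]); print(n,ctrl.get_calibration(n))
print(ctrl.get_state())
E
```

```text
scene {'vertical_fov': 49.807624781803106, 'cx': 318.51611706450836, 'cy': 238.9603793530916, 'R': array([[-0.65919159, -0.75182069, -0.01523478],
       [-0.57617452,  0.51799736, -0.63221963],
       [ 0.48320737, -0.40797597, -0.77463943]]), 't': array([0.43722938, 0.2953169 , 0.91399003])}
top {'vertical_fov': 44.334945471013825, 'cx': 319.7140288075061, 'cy': 231.79744435530324, 'R': array([[ 2.34771665e-02, -9.99724351e-01,  2.10469371e-04],
       [-9.94231122e-01, -2.33702039e-02, -1.04681945e-01],
       [ 1.04658009e-01,  2.24838027e-03, -9.94505730e-01]]), 't': array([0.09491784, 0.54572107, 1.57808221])}
{'time': 0.1, 'joint_positions': array([ 1.29312051,  0.3217277 , -0.07009263,  1.45153764,  0.02262098,
        1.37081197, -0.0568738 ]), 'qd': array([ 0.00057685, -0.00183188,  0.00023043, -0.0029942 , -0.00027885,
        0.00022971, -0.00059725]), 'joint_torque': array([ 2.63030834e-04, -4.92570055e+01, -4.05770503e-01, -3.13398135e+01,
       -6.42803684e-02,  3.94310360e-02,  5.32513332e-05]), 'position': array([ 0.18682534, -0.62218125,  0.29129232]), 'tool_rot': array([-3.10656296e+00, -4.56556637e-01,  5.59915963e-04]), 'ft_force': array([ 0.1021381 , -0.6138994 ,  0.07398957]), 'torque': array([ 0.00602982,  0.01011647, -0.02312302]), 'grip_force': 0.0, 'grip_width': 1.0001680497167125}
```

View pics/top0.png

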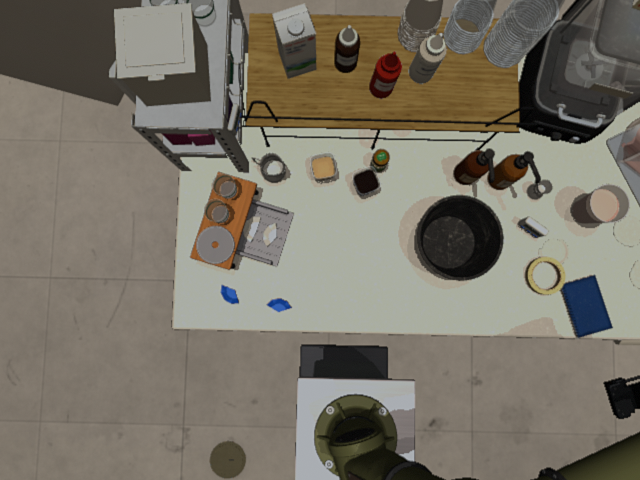

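View pics/scene0.png

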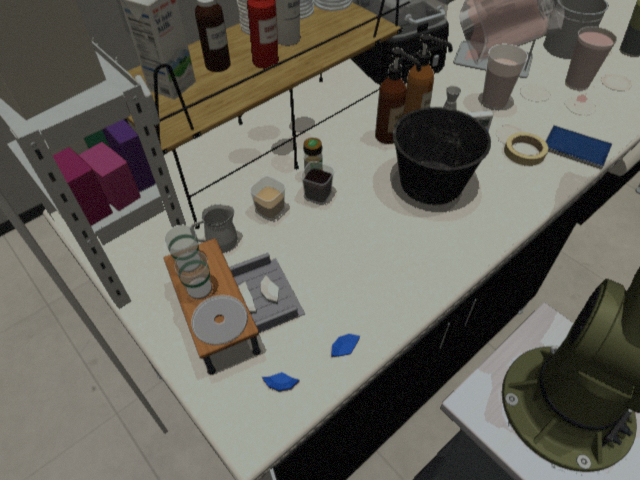

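Top view: pan at about (268,235), lip facing right. White pieces are on the blade at (253,230) and (269,232). Blue look-alikes at (229,294) and (279,305) are off the pan, so they stay put. The bowl is at (459,237), the tubs at (323,167) and (366,181). I'll enlarge the pan to confirm.

```bash
cat > h.py <<'E'
import numpy as np,cv2
from bench import ctrl
from scipy.spatial.transform import Rotation as Ro
def ray(n,uv):
    c=ctrl.get_calibration(n); f=240/np.tan(np.radians(c['vertical_fov']/2)); R=c['R'];t=c['t']
    d=R.T@np.array([(uv[0]-c['cx'])/f,(uv[1]-c['cy'])/f,1]); return -R.T@t,d
def onz(n,uv,z):
    o,d=ray(n,uv); return (o+d*(z-o[2])/d[2]).round(4)
def proj(n,X):
    c=ctrl.get_calibration(n); f=240/np.tan(np.radians(c['vertical_fov']/2)); p=c['R']@np.array(X)+c['t']
    return np.array([c['cx']+f*p[0]/p[2],c['cy']+f*p[1]/p[2]]).round(1)
E
python3 - <<'E'
from h import *
im=cv2.imread('pics/top0.png'); a=cv2.resize(im[160:290,180:310],(600,600),interpolation=cv2.INTER_CUBIC)
cv2.imwrite('pics/crop1.png',a)
# bowl rim dark ellipse
g=cv2.cvtColor(im,cv2.COLOR_BGR2GRAY); m=(g<60).astype(np.uint8); m[:185]=0; m[290:]=0; m[:,:400]=0; m[:,512:]=0
cs,_=cv2.findContours(m,0,2); c=max(cs,key=cv2.contourArea); e=cv2.fitEllipse(cv2.convexHull(c)); print(e,onz('top',e[0],.146))
x,y,w,h=cv2.boundingRect(c);print(x,y,w,h,[onz('top',p,.146) for p in((x,y+h/2),(x+w,y+h/2),(x+w/2,y),(x+w/2,y+h))])
for p in((323,167),(366,181)):print(onz('top',p,.075))
E
```

```text
((458.8020324707031, 238.1828155517578), (84.36805725097656, 87.31351470947266), 77.75401306152344) [ 0.523 -0.244  0.146]
416 196 87 84 [array([ 0.521 , -0.1359,  0.146 ]), array([ 0.5261, -0.3555,  0.146 ]), array([ 0.6309, -0.2459,  0.146 ]), array([ 0.4178, -0.2456,  0.146 ])]
[0.7132 0.1029 0.075 ]
[ 0.6779 -0.0129  0.075 ]
```

View pics/crop1.png

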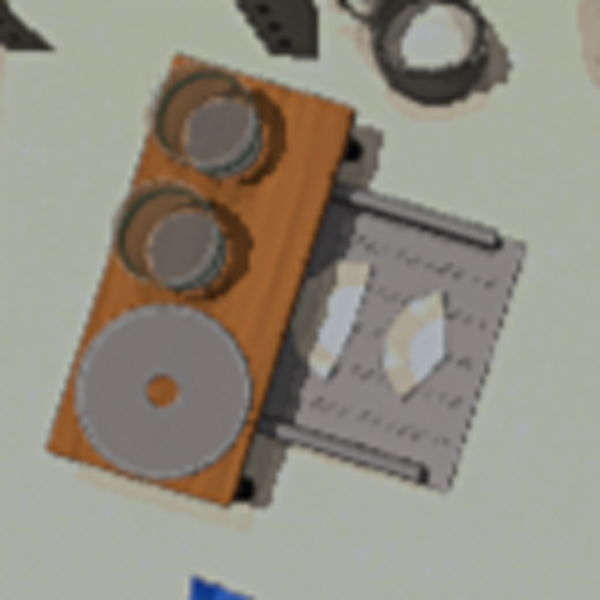

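The crop shows the grey pan with both white pieces on the blade. Crop pixel positions: lip corners (525,243) and (447,491), wall fronts (498,240) and (425,474), riser board corners (177,55), (355,105), (240,505) and (48,450).

```bash
python3 - <<'E'
from h import *
s=130/600
P=lambda u,v,z:onz('top',(180+(u+.5)*s-.5,160+(v+.5)*s-.5),z)
A=P(525,243,.004);B=P(447,491,.004);print('lip',A,B,np.linalg.norm(A-B))
W1=P(498,240,.034);W2=P(425,474,.034);print('wallfront',W1,W2,np.linalg.norm(W1-W2))
y=(A-B)[:2];y/=np.linalg.norm(y);x=np.array([y[1],-y[0]]);print('pan x',x,'yaw deg',np.degrees(np.arctan2(x[1],x[0])))
o=(A+B)[:2]/2+.07*x;print('origin',o)
for n,p in dict(wp=(-.03,.073),wn=(-.03,-.073),bar=(.126,0)).items():print(n,o+x*p[0]+y*p[1])
for W in(W1,W2):print('wallfront in pan',(W[:2]-o)@x,(W[:2]-o)@y)
R=[P(*p,.092) for p in((177,55),(355,105),(240,505),(48,450))];print('riser',R,np.mean(R,0))
for n,p in dict(L=(340,320),S=(418,345)).items():
    q=P(*p,.01)[:2]-o;print(n,q@x,q@y)
st=ctrl.get_state();print(Ro.from_rotvec(st['tool_rot']).as_matrix().round(3))
E
```

```text
lip [0.5988 0.1823 0.004 ] [0.4485 0.2246 0.004 ] 0.1561389765561437
wallfront [0.5961 0.1968 0.034 ] [0.4568 0.2356 0.034 ] 0.14460266249277706
pan x [-0.2709125  -0.96260398] yaw deg -105.718572938941
origin [0.50468613 0.13606772]
wp [0.58308359 0.14516923]
wn [0.44254341 0.18472245]
bar [0.47055115 0.01477962]
wallfront in pan -0.08322629394369979 0.07154222633183042
wallfront in pan -0.08283721748540653 -0.07305991272395809
riser [array([0.6908, 0.3807, 0.092 ]), array([0.6641, 0.2776, 0.092 ]), array([0.4339, 0.3345, 0.092 ]), array([0.4624, 0.4441, 0.092 ])] [0.5628   0.359225 0.092   ]
L -0.16140530003966164 0.0005060876005652387
S -0.11230096895521201 -0.0001141290944326398
[[ 0.958  0.288 -0.001]
 [ 0.288 -0.958  0.002]
 [-0.    -0.002 -1.   ]]
```

Emit:
play_rows:
  increments:
    - [[0.94,-0.56,0,0,0,0,-0.45],[0.94,-0.56,0,0,0,0,-0.45],[0.94,-0.56,0,0,0,0,-0.45]]

```text
time: 0.4
position: [0.2671, -0.5367, 0.2921]
tool_rot: [-3.103, -0.471, -0.006]
ft_force: [0.1, 1.0, 0.6]
grip_width: 0.812
grip_force: 0.0
```

Emit:
play_rows:
  increments:
    - [[0.94,-0.56,0,0,0,0,-0.45],[0.94,-0.56,0,0,0,0,-0.45],[0.94,-0.56,0,0,0,0,-0.45]]

```text
time: 0.7
position: [0.3403, -0.4556, 0.2923]
tool_rot: [-3.104, -0.472, -0.004]
ft_force: [0.9, -0.2, -0.4]
grip_width: 0.54
grip_force: 0.0
```

Emit:
play_rows:
  increments:
    - [[0.94,-0.56,0,0,0,0,-0.45],[0.94,-0.56,0,0,0,0,-0.45],[0.94,-0.56,0,0,0,0,-0.45]]

```text
time: 1.0
position: [0.4135, -0.3746, 0.2923]
tool_rot: [-3.104, -0.472, -0.004]
ft_force: [0.6, -0.1, 1.1]
grip_width: 0.306
grip_force: 0.0
```

Emit:
play_rows:
  increments:
    - [[0.94,-0.56,0,0,0,0,-0.45],[0.94,-0.56,0,0,0,0,-0.45],[0.94,-0.56,0,0,0,0,-0.45]]

```text
time: 1.3
position: [0.4867, -0.2937, 0.2922]
tool_rot: [-3.103, -0.471, -0.004]
ft_force: [0.6, 0.8, -0.3]
grip_width: 0.276
grip_force: 0.0
```

Emit:
play_rows:
  increments:
    - [[0.24,-0.9,0,0,0,0,-0.45],[0.24,-0.9,0,0,0,0,-0.45],[0.24,-0.9,0,0,0,0,-0.45]]

```text
time: 1.6
position: [0.4804, -0.2004, 0.2924]
tool_rot: [-3.104, -0.471, -0.0]
ft_force: [0.6, -0.9, 0.8]
grip_width: 0.273
grip_force: 0.0
```

Emit:
play_rows:
  increments:
    - [[0.24,-0.9,0,0,0,0,-0.45],[0.24,-0.9,0,0,0,0,-0.45],[0.24,-0.9,0,0,0,0,-0.45]]

```text
time: 1.9
position: [0.4771, -0.1079, 0.2926]
tool_rot: [-3.105, -0.471, -0.001]
ft_force: [0.4, -0.8, 0.6]
grip_width: 0.274
grip_force: 0.0
```

Emit:
play_rows:
  increments:
    - [[0.24,-0.9,0,0,0,0,-0.45],[0.24,-0.9,0,0,0,0,-0.45],[0.24,-0.9,0,0,0,0,-0.45]]

```text
time: 2.2
position: [0.4739, -0.0151, 0.2927]
tool_rot: [-3.105, -0.471, -0.001]
ft_force: [0.2, -0.0, -0.6]
grip_width: 0.275
grip_force: 0.0
```

Emit:
play_rows:
  increments:
    - [[0.24,-0.9,0,0,0,0,-0.45],[0.24,-0.9,0,0,0,0,-0.45],[0.24,-0.9,0,0,0,0,-0.45]]

```text
time: 2.5
position: [0.4707, 0.0778, 0.2927]
tool_rot: [-3.104, -0.471, -0.002]
ft_force: [0.2, 1.0, 0.4]
grip_width: 0.276
grip_force: 0.0
```

Emit:
play_rows:
  increments:
    - [[0.24,-0.9,0,0,0,0,-0.45],[0.24,-0.9,0,0,0,0,-0.45],[0.24,-0.9,0,0,0,0,-0.45]]

```text
time: 2.8
position: [0.4675, 0.1707, 0.2927]
tool_rot: [-3.103, -0.47, -0.001]
ft_force: [-0.3, 0.9, -0.2]
grip_width: 0.276
grip_force: 0.0
```

Emit:
play_rows:
  increments:
    - [[0.24,-0.9,0,0,0,-0.64,-0.45],[0.24,-0.9,0,0,0,-0.64,-0.45],[0.24,-0.9,0,0,0,-0.64,-0.45],[0.24,-0.9,0,0,0,-0.64,-0.45],[0.24,-0.9,0,0,0,-0.64,-0.45],[0.24,-0.9,0,0,0,-0.64,-0.45],[0.24,-0.9,0,0,0,-0.64,-0.45],[0.24,-0.9,0,0,0,-0.64,-0.45]]

```text
time: 3.6
position: [0.4664, 0.2567, 0.2918]
tool_rot: [2.505, 1.895, -0.001]
ft_force: [0.0, 0.0, 0.0]
grip_width: 0.275
grip_force: 0.0
```

```bash
cat >> h.py <<'E'
def to(pos,xd,tilt=0,ydir=None):
    """print shift/turn for TCP target pos; tool closing line y = world heading xd (deg); tilt about tool x (deg)"""
    s=ctrl.get_state(); R=Ro.from_rotvec(s['tool_rot'])
    a=np.radians(xd); y=np.array([np.cos(a),np.sin(a),0]); z=np.array([0,0,-1.]); x=np.cross(y,z)
    T=Ro.from_matrix(np.c_[x,y,z])*Ro.from_euler('x',tilt,degrees=True)
    print('shift',(R.inv().apply(np.array(pos)-s['position'])/.1).round(3),'turn',((R.inv()*T).as_rotvec()/(np.pi/2)).round(3))
    return s
def show():
    s=ctrl.get_state();R=Ro.from_rotvec(s['tool_rot']).as_matrix()
    print('t',s['time'],'p',s['position'].round(4),'yaw_y',np.degrees(np.arctan2(R[1,1],R[0,1])).round(2),'z',R[:,2].round(3),'F',s['ft_force'].round(2),'M',s['torque'].round(2),'w',round(s['grip_width']*87,1),'g',round(s['grip_force'],1))
E
python3 - <<'E'
from h import *
show(); s=to((.464,.262,.12),-15.7); print(s['joint_positions'].round(2))
E
```

```text
t 3.6 p [0.4664 0.2567 0.2918] yaw_y -15.77 z [-0.    -0.001 -1.   ] F [0.02 0.02 0.01] M [-0.01 -0.09 -0.03] w 24.0 g 0.0
shift [ 0.046 -0.038  1.718] turn [-0.     0.001 -0.001]
[ 0.34  0.16 -0.97  1.72  0.14  1.34 -0.93]
```

Emit:
play_rows:
  increments:
    - [[0.05,-0.04,0.9,0,0,0,-0.45],[0.05,-0.04,0.9,0,0,0,-0.45],[0.05,-0.04,0.9,0,0,0,-0.45]]

```text
time: 3.9
position: [0.4604, 0.2616, 0.1972]
tool_rot: [-2.504, -1.893, 0.016]
ft_force: [-0.4, 0.2, 0.2]
grip_width: 0.273
grip_force: 0.0
```

Emit:
play_rows:
  increments:
    - [[0,0,0.3,0,0,0,-0.45],[0,0,0.6,0,0,0,-0.45],[0,0,0.8,0,0,0,-0.45],[0,0,0.8,0,0,0,-0.45]]

```text
time: 4.3
position: [0.4627, 0.2632, 0.1214]
tool_rot: [-2.506, -1.894, 0.005]
ft_force: [0.5, -0.2, 0.1]
grip_width: 0.278
grip_force: 0.0
```

```bash
python3 - <<'E'
from h import *
show(); to((.464,.262,.08),-15.7)
im=ctrl.get_image('scene'); cv2.imwrite('pics/s2.png',cv2.resize(im[190:350,150:350,::-1],(800,640))[:600])
E
```

```text
t 4.3 p [0.4627 0.2632 0.1214] yaw_y -15.81 z [-0.003 -0.002 -1.   ] F [ 0.54 -0.23  0.07] M [-0.1  -0.13 -0.02] w 24.2 g 0.0
shift [-0.007  0.017  0.414] turn [-0.002  0.002 -0.001]
```

View pics/s2.png

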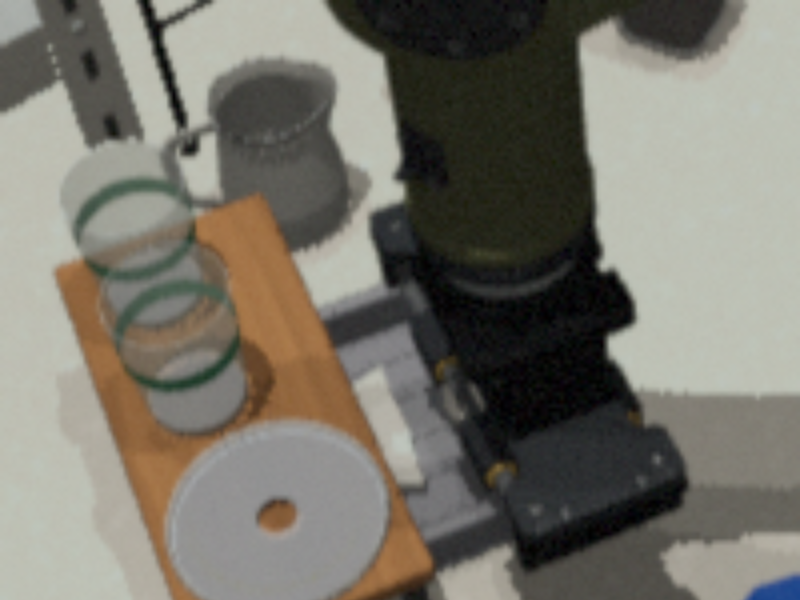

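The view shows the gripper hovering beside the riser with the front half of the pan's near wall (around (490,520)) under the fingers. The large piece at (390,430) is clear of them. I'll descend and pinch.

Emit:
play_rows:
  increments:
    - [[0,0.02,0.15,0,0,0,-0.45],[0,0.02,0.3,0,0,0,-0.45],[0,0.02,0.41,0,0,0,-0.45],[0,0.02,0.41,0,0,0,-0.45]]

```text
time: 4.75
position: [0.4636, 0.2634, 0.0794]
tool_rot: [-2.503, -1.897, 0.005]
ft_force: [0.0, 0.3, -0.7]
grip_width: 0.275
grip_force: 0.0
```

Emit:
play_rows:
  increments:
    - [[0,0,0,0,0,0,-1],[0,0,0,0,0,0,-1],[0,0,0,0,0,0,-1],[0,0,0,0,0,0,-1],[0,0,0,0,0,0,-1]]
  squeeze: 25

```text
time: 5.25
position: [0.4651, 0.2642, 0.0817]
tool_rot: [2.504, 1.897, 0.002]
ft_force: [-0.1, 0.9, 2.6]
grip_width: 0.112
grip_force: 25.0
```

```bash
python3 - <<'E'
from h import *
show(); s=to((.464,.262,.08),-15.7);p=s['position'];print(Ro.from_rotvec(s['tool_rot']).as_matrix().round(2))
to(p+[-.0217,-.077,0],-15.7)
E
```

```text
t 5.25 p [0.4651 0.2642 0.0817] yaw_y -15.7 z [ 0.001  0.    -1.   ] F [-0.09  0.93  2.6 ] M [-0.03 -0.15 -0.11] w 9.7 g 25.0
shift [-0.025 -0.004  0.017] turn [ 0.001 -0.    -0.   ]
[[ 0.27  0.96  0.  ]
 [ 0.96 -0.27  0.  ]
 [ 0.    0.   -1.  ]]
shift [-0.8   -0.001 -0.   ] turn [ 0.001 -0.    -0.   ]
```

Emit:
play_rows:
  increments:
    - [[-0.05,0,0,0,0,0,-1],[-0.15,0,0,0,0,0,-1],[-0.26,0,0,0,0,0,-1],[-0.37,0,0,0,0,0,-1],[-0.48,0,0,0,0,0,-1],[-0.59,0,0,0,0,0,-1],[-0.7,0,0,0,0,0,-1],[-0.8,0,0,0,0,0,-1]]

```text
time: 6.05
position: [0.4433, 0.1865, 0.0817]
tool_rot: [2.504, 1.897, 0.002]
ft_force: [2.0, 3.6, 6.6]
grip_width: 0.118
grip_force: 25.0
```

```bash
python3 - <<'E'
from h import *
show(); to((.46,.03,.0815),-15.7)
E
```

```text
t 6.05 p [0.4433 0.1865 0.0817] yaw_y -15.7 z [ 0.001  0.001 -1.   ] F [1.95 3.64 6.56] M [ 0.87 -0.34  0.17] w 10.3 g 25.0
shift [-1.461e+00  5.850e-01  1.000e-03] turn [ 0.001 -0.001 -0.   ]
```

Emit:
play_rows:
  increments:
    - [[-0.08,0.03,-0.01,0,0,0,-1],[-0.17,0.07,-0.01,0,0,0,-1],[-0.26,0.1,-0.01,0,0,0,-1],[-0.35,0.14,-0.01,0,0,0,-1],[-0.44,0.18,-0.01,0,0,0,-1],[-0.54,0.22,-0.01,0,0,0,-1],[-0.64,0.26,-0.01,0,0,0,-1],[-0.74,0.3,-0.01,0,0,0,-1]]

```text
time: 6.85
position: [0.4517, 0.1065, 0.082]
tool_rot: [-2.504, -1.897, 0.001]
ft_force: [-1.4, 0.8, -1.9]
grip_width: 0.117
grip_force: 25.0
```

Emit:
play_rows:
  increments:
    - [[-0.09,0.03,0,0,0,0,-1],[-0.18,0.07,0,0,0,0,-1],[-0.28,0.11,0,0,0,0,-1],[-0.38,0.15,0,0,0,0,-1],[-0.48,0.19,0,0,0,0,-1],[-0.58,0.23,0,0,0,0,-1],[-0.67,0.26,0,0,0,0,-1],[-0.72,0.28,0,0,0,0,-1]]

```text
time: 7.65
position: [0.4594, 0.0296, 0.0822]
tool_rot: [2.505, 1.896, -0.001]
ft_force: [-0.1, 0.6, -2.3]
grip_width: 0.113
grip_force: 25.0
```

```bash
python3 - <<'E'
from h import *
show(); to((.46,.03,.0815),-15.7)
im=ctrl.get_image('top'); cv2.imwrite('pics/t3.png',cv2.resize(im[140:300,180:420,::-1],(800,533),interpolation=2))
E
```

```text
t 7.65 p [0.4594 0.0296 0.0822] yaw_y -15.75 z [-0. -0. -1.] F [-0.13  0.57 -2.35] M [ 0.07 -0.01  0.1 ] w 9.8 g 25.0
shift [0.006 0.005 0.007] turn [-0.     0.    -0.001]
```

View pics/t3.png

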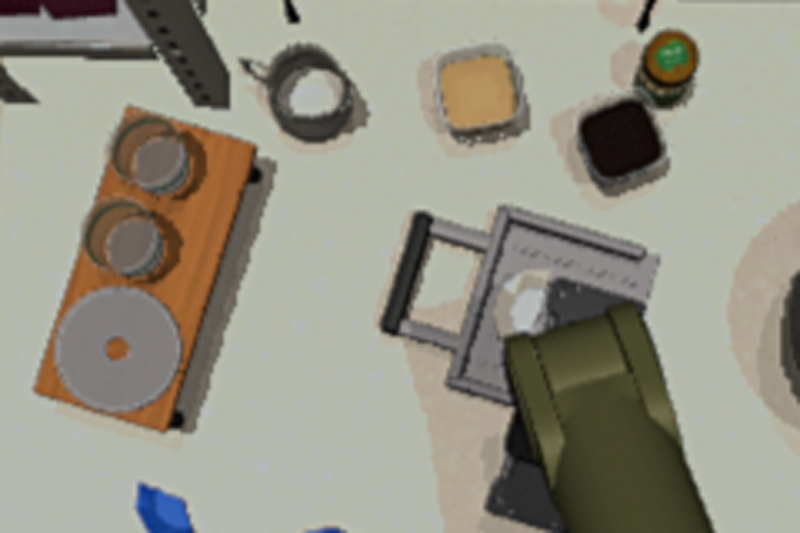

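The pan is clear of the riser and flat. The crossbar runs from (425,215) to (390,330) and the pieces are still on the blade. Next I let go and rise.

Emit:
play_rows:
  increments:
    - [[0,0,0,0,0,0,-0.45],[0,0,0,0,0,0,-0.45],[0,0,0,0,0,0,-0.45],[0,0,0,0,0,0,-0.45],[0,0,-0.2,0,0,0,-0.45],[0,0,-0.5,0,0,0,-0.45],[0,0,-0.9,0,0,0,-0.45],[0,0,-0.9,0,0,0,-0.45]]

```text
time: 8.5
position: [0.4626, 0.0316, 0.1769]
tool_rot: [2.498, 1.894, 0.01]
ft_force: [0.8, -0.0, 0.9]
grip_width: 0.279
grip_force: 0.0
```

```bash
python3 - <<'E'
from h import *
show(); to((.573,.16,.172),74.3)
im=ctrl.get_image('top')[:,:,::-1].copy(); cv2.imwrite('pics/t4full.png',im)
g=im.max(2); m=(g<60).astype(np.uint8); r=m[195:250,285:320]
# crossbar: dark blob
cs,_=cv2.findContours(r,0,2)
for c in cs:
    if cv2.contourArea(c)>60:
        b=cv2.minAreaRect(c); c0=np.array(b[0])+[285,195]; bp=cv2.boxPoints(b)+[285,195]
        print(b,c0,onz('top',c0,.046)); print([onz('top',p,.046) for p in bp])
E
```

```text
t 8.5 p [0.4626 0.0316 0.1769] yaw_y -15.65 z [ 0.009 -0.002 -1.   ] F [ 0.77 -0.04  0.85] M [-0.02 -0.13 -0.  ] w 24.3 g 0.0
shift [1.535 0.716 0.056] turn [ 0.005  0.004 -0.999]
((17.496532440185547, 26.67745590209961), (6.120182991027832, 37.02710723876953), 17.818889617919922) [302.49653244 221.6774559 ] [0.5679 0.1548 0.046 ]
[array([0.5221, 0.1767, 0.046 ]), array([0.6188, 0.1487, 0.046 ]), array([0.614 , 0.1328, 0.046 ]), array([0.5174, 0.1609, 0.046 ])]
```

Emit:
play_rows:
  increments:
    - [[0.74,0.34,0,0,0,0,0],[0.74,0.34,0,0,0,0,0],[0.74,0.34,0,0,0,0,0]]

```text
time: 8.85
position: [0.5131, 0.0971, 0.1714]
tool_rot: [-2.496, -1.902, -0.004]
ft_force: [0.6, 0.8, 0.3]
grip_width: 0.453
grip_force: 0.0
```

Emit:
play_rows:
  increments:
    - [[0.74,0.34,0,0,0,-0.5,0],[0.74,0.34,0,0,0,-0.5,0],[0.74,0.34,0,0,0,-0.5,0],[0.74,0.34,0,0,0,-0.5,0],[0.74,0.34,0,0,0,-0.5,0],[0.74,0.34,0,0,0,-0.5,0]]

```text
time: 9.45
position: [0.5638, 0.1543, 0.1705]
tool_rot: [-1.58, -2.713, 0.003]
ft_force: [-0.7, -0.1, -0.7]
grip_width: 0.499
grip_force: 0.0
```

Emit:
play_rows:
  increments:
    - [[0,0,0,0,0,-0.5,0],[0,0,0,0,0,-0.5,0],[0,0,0,0,0,-0.5,0],[0,0,0,0,0,-0.5,0],[0,0,0,0,0,-0.5,0],[0,0,0,0,0,-0.5,0],[0,0,0,0,0,-0.5,0]]

```text
time: 10.15
position: [0.5639, 0.1542, 0.1707]
tool_rot: [-0.428, -3.11, 0.001]
ft_force: [-0.0, -0.4, 0.0]
grip_width: 0.5
grip_force: 0.0
```

```bash
python3 - <<'E'
from h import *
show(); s=to((.569,.156,.085),74.1); print(s['joint_positions'].round(2))
E
```

```text
t 10.15 p [0.5639 0.1542 0.1707] yaw_y 74.33 z [-0.003 -0.001 -1.   ] F [-0.01 -0.36  0.01] M [ 0.04 -0.19 -0.01] w 43.5 g 0.0
shift [-0.046  0.032  0.857] turn [-0.001 -0.001  0.003]
[ 0.62  0.57 -1.2   1.73  0.56  1.24  0.57]
```

Emit:
play_rows:
  increments:
    - [[-0.05,0.03,0.4,0,0,0,0],[-0.05,0.03,0.7,0,0,0,0],[-0.05,0.03,0.86,0,0,0,0],[-0.05,0.03,0.86,0,0,0,0]]

```text
time: 10.55
position: [0.5687, 0.1557, 0.0837]
tool_rot: [-0.428, -3.108, 0.003]
ft_force: [0.3, 0.4, 0.3]
grip_width: 0.504
grip_force: 0.0
```

Emit:
play_rows:
  increments:
    - [[0,0,0,0,0,0,-1],[0,0,0,0,0,0,-1],[0,0,0,0,0,0,-1],[0,0,0,0,0,0,-1],[0,0,0,0,0,0,-1],[0,0,0,0,0,0,-1]]
  squeeze: 40

```text
time: 11.15
position: [0.5709, 0.1565, 0.0869]
tool_rot: [0.429, 3.111, -0.0]
ft_force: [-0.4, 0.7, 3.9]
grip_width: 0.182
grip_force: 40.0
```

```bash
python3 - <<'E'
from h import *
show();print(ctrl.get_state()['joint_positions'].round(2))
im=ctrl.get_image('top'); cv2.imwrite('pics/t5.png',cv2.resize(im[140:300,180:420,::-1],(800,533),interpolation=2))
E
```

```text
t 11.15 p [0.5709 0.1565 0.0869] yaw_y 74.3 z [ 0.001 -0.    -1.   ] F [-0.44  0.68  3.92] M [-0.05 -0.03 -0.1 ] w 15.9 g 40.0
[ 0.54  0.67 -1.1   1.78  0.67  1.12  0.51]
```

View pics/t5.png

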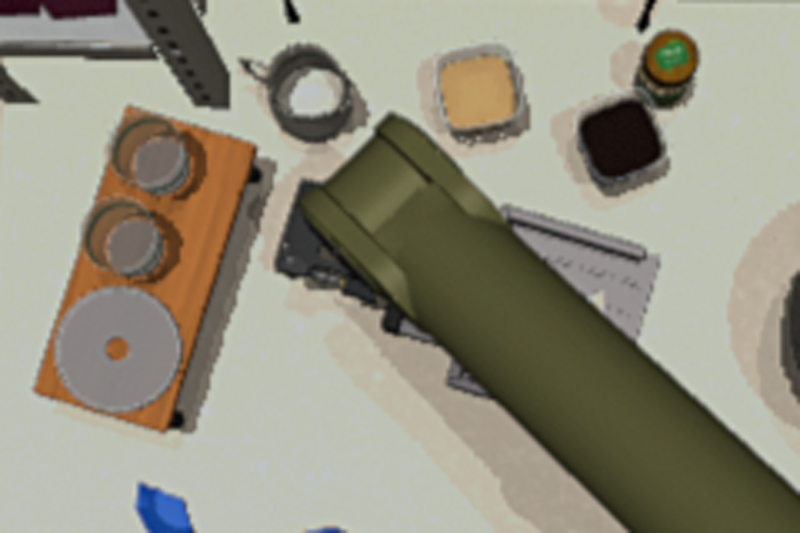

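Emit:
play_rows:
  increments:
    - [[0,0,-0.04,0,0,0,-1],[0,0,-0.12,0,0,0,-1],[0,0,-0.24,0,0,0,-1],[0,0,-0.38,0,0,0,-1],[0,0,-0.52,0,0,0,-1],[0,0,-0.66,0,0,0,-1],[0,0,-0.78,0,0,0,-1],[0,0,-0.86,0,0,0,-1]]

```text
time: 12.0
position: [0.5708, 0.1567, 0.1739]
tool_rot: [0.428, 3.111, 0.001]
ft_force: [-0.8, 0.6, -3.6]
grip_width: 0.181
grip_force: 40.1
```

Emit:
play_rows:
  increments:
    - [[0,0,-0.08,0,0,0,-1],[0,0,-0.2,0,0,0,-1],[0,0,-0.34,0,0,0,-1],[0,0,-0.48,0,0,0,-1],[0,0,-0.62,0,0,0,-1],[0,0,-0.74,0,0,0,-1],[0,0,-0.82,0,0,0,-1],[0,0,-0.86,0,0,0,-1]]

```text
time: 12.8
position: [0.5707, 0.1566, 0.2592]
tool_rot: [0.428, 3.111, 0.0]
ft_force: [0.0, -0.2, -4.2]
grip_width: 0.18
grip_force: 40.1
```

```bash
python3 - <<'E'
from h import *
show(); s=to((.5963,.0154,.258),74.3); print(s['joint_positions'].round(2))
im=ctrl.get_image('scene'); cv2.imwrite('pics/s6.png',im[80:400,150:550,::-1])
E
```

```text
t 12.8 p [0.5707 0.1566 0.2592] yaw_y 74.32 z [ 0.001  0.    -1.   ] F [ 0.01 -0.22 -4.21] M [ 0.42 -0.24  0.02] w 15.7 g 40.1
shift [-0.628 -1.291  0.013] turn [0.    0.001 0.   ]
[ 0.65  0.51 -1.26  1.62  0.49  1.38  0.62]
```

View pics/s6.png

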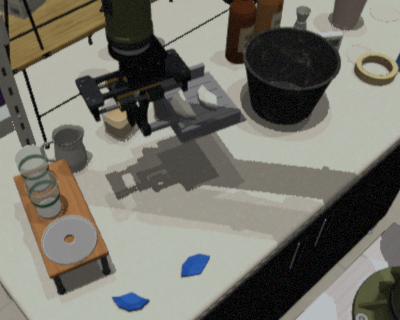

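The pan is held level at about (195,100) with both pieces on it, and the bowl stands at (292,75). Next I carry it across above the rim.

Emit:
play_rows:
  increments:
    - [[-0.02,-0.04,0,0,0,0,-1],[-0.06,-0.12,0,0,0,0,-1],[-0.11,-0.22,0,0,0,0,-1],[-0.16,-0.32,0,0,0,0,-1],[-0.21,-0.42,0,0,0,0,-1],[-0.26,-0.52,0,0,0,0,-1],[-0.3,-0.6,0,0,0,0,-1],[-0.32,-0.64,0,0,0,0,-1]]

```text
time: 13.65
position: [0.5843, 0.0846, 0.2581]
tool_rot: [-0.431, -3.112, 0.001]
ft_force: [0.4, -0.3, -3.7]
grip_width: 0.181
grip_force: 40.1
```

Emit:
play_rows:
  increments:
    - [[-0.02,-0.04,0,0,0,0,-1],[-0.06,-0.12,0,0,0,0,-1],[-0.11,-0.22,0,0,0,0,-1],[-0.16,-0.32,0,0,0,0,-1],[-0.21,-0.42,0,0,0,0,-1],[-0.26,-0.52,0,0,0,0,-1],[-0.3,-0.6,0,0,0,0,-1],[-0.32,-0.65,0,0,0,0,-1]]

```text
time: 14.45
position: [0.5975, 0.0135, 0.2581]
tool_rot: [-0.431, -3.112, 0.0]
ft_force: [0.6, -1.3, -4.1]
grip_width: 0.179
grip_force: 40.1
```

```bash
python3 - <<'E'
from h import *
show(); s=to((.5963,.0154,.235),74.3); print(s['joint_positions'].round(2))
im=ctrl.get_image('top'); cv2.imwrite('pics/t7.png',cv2.resize(im[140:300,300:540,::-1],(800,533),interpolation=2))
E
```

```text
t 14.45 p [0.5975 0.0135 0.2581] yaw_y 74.24 z [-0. -0. -1.] F [ 0.57 -1.28 -4.12] M [ 0.44 -0.29  0.03] w 15.6 g 40.1
shift [0.017 0.015 0.231] turn [-0.    -0.    -0.001]
[ 0.88  0.52 -1.26  1.6   0.5   1.39  0.86]
```

View pics/t7.png

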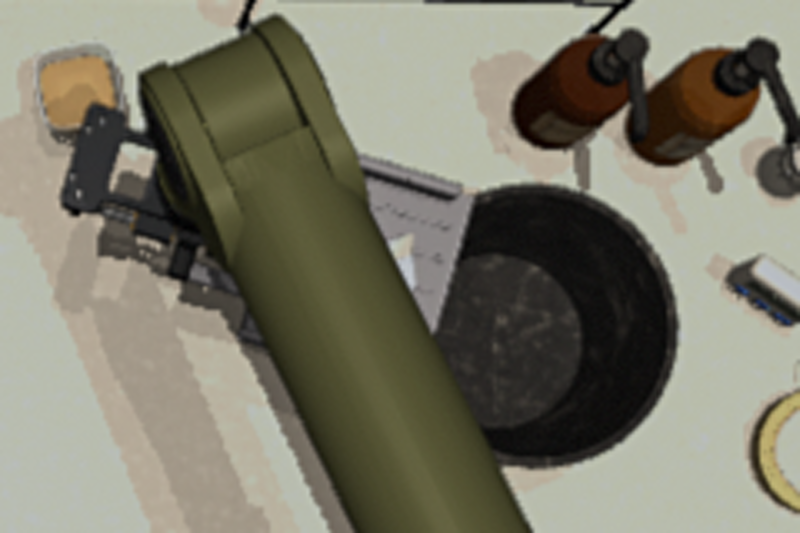

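The lip edge at (455,260) lies over the bowl, with the small piece visible at (403,262). I'll lower onto the rim.

Emit:
play_rows:
  increments:
    - [[0,0,0.06,0,0,0,-1],[0,0,0.12,0,0,0,-1],[0,0,0.17,0,0,0,-1],[0,0,0.2,0,0,0,-1],[0,0,0.2,0,0,0,-1]]

```text
time: 15.0
position: [0.5969, 0.0153, 0.2375]
tool_rot: [-0.427, -3.111, 0.0]
ft_force: [0.3, 0.2, -4.2]
grip_width: 0.181
grip_force: 40.1
```

Emit:
play_rows:
  increments:
    - [[0,0,0.03,0,0,0,-1],[0,0,0.03,0,0,0,-1]]

```text
time: 15.2
position: [0.5971, 0.0151, 0.235]
tool_rot: [-0.428, -3.112, 0.0]
ft_force: [0.3, -0.1, -3.6]
grip_width: 0.176
grip_force: 40.1
```

Emit:
play_rows:
  increments:
    - [[0,0,0.02,0,0,0,-1],[0,0,0.02,0,0,0,-1]]

```text
time: 15.4
position: [0.5973, 0.0151, 0.2334]
tool_rot: [0.428, 3.112, -0.0]
ft_force: [0.1, 0.2, -2.3]
grip_width: 0.177
grip_force: 40.0
```

Emit:
play_rows:
  increments:
    - [[0,0,0.015,0,0,0,-1],[0,0,0.015,0,0,0,-1],[0,0,0.015,0,0,0,-1],[0,0,0.015,0,0,0,-1]]

```text
time: 15.8
position: [0.5974, 0.0152, 0.2321]
tool_rot: [0.428, 3.112, 0.0]
ft_force: [0.4, 1.0, 0.1]
grip_width: 0.18
grip_force: 40.0
```

```bash
python3 - <<'E'
from h import *
show()
E
```

```text
t 15.8 p [0.5974 0.0152 0.2321] yaw_y 74.33 z [ 0.001 -0.    -1.   ] F [0.4  1.02 0.1 ] M [ 0.13 -0.23 -0.06] w 15.6 g 40.0
```

Contact of about 4 N on the rim, so step 2 should be met. Now tip about the lip contact, slowly, watching the force.

Emit:
play_rows:
  increments:
    - [[0,-0.03,-0.065,-0.022,0,0,-1],[0,-0.065,-0.13,-0.044,0,0,-1],[0,-0.1,-0.195,-0.067,0,0,-1],[0,-0.14,-0.257,-0.089,0,0,-1],[0,-0.14,-0.257,-0.089,0,0,-1]]

```text
time: 16.3
position: [0.5938, -0.0004, 0.2579]
tool_rot: [0.43, 3.084, 0.215]
ft_force: [1.0, 0.7, -2.1]
grip_width: 0.18
grip_force: 40.0
```

```bash
python3 - <<'E'
from h import *
show();print(ctrl.get_state()['joint_positions'].round(2))
E
```

```text
t 16.3 p [ 5.938e-01 -4.000e-04  2.579e-01] yaw_y 74.14 z [ 0.039  0.134 -0.99 ] F [ 0.95  0.68 -2.05] M [-0.15 -0.01 -0.08] w 15.6 g 40.0
[ 1.02  0.52 -1.31  1.64  0.4   1.3   0.96]
```

Emit:
play_rows:
  increments:
    - [[0,-0.03,-0.06,-0.022,0,0,-1],[0,-0.065,-0.126,-0.044,0,0,-1],[0,-0.1,-0.19,-0.067,0,0,-1],[0,-0.139,-0.25,-0.089,0,0,-1],[0,-0.139,-0.25,-0.089,0,0,-1]]

```text
time: 16.8
position: [0.5891, -0.0167, 0.2805]
tool_rot: [0.423, 3.044, 0.426]
ft_force: [-0.2, -0.5, 1.3]
grip_width: 0.177
grip_force: 40.2
```

```bash
python3 - <<'E'
from h import *
show();print(ctrl.get_state()['joint_positions'].round(3))
E
```

```text
t 16.8 p [ 0.5891 -0.0167  0.2805] yaw_y 74.18 z [ 0.075  0.264 -0.962] F [-0.17 -0.51  1.26] M [-0.63  0.19 -0.11] w 15.4 g 40.2
[ 1.157  0.494 -1.342  1.645  0.236  1.265  1.108]
```

Emit:
play_rows:
  increments:
    - [[0,-0.03,-0.065,-0.022,0,0,-1],[0,-0.065,-0.13,-0.044,0,0,-1],[0,-0.1,-0.195,-0.067,0,0,-1],[0,-0.139,-0.257,-0.089,0,0,-1],[0,-0.139,-0.257,-0.089,0,0,-1],[0,-0.139,-0.257,-0.089,0,0,-1]]

```text
time: 17.4
position: [0.5831, -0.0349, 0.3007]
tool_rot: [0.412, 2.992, 0.632]
ft_force: [1.1, -0.7, 2.6]
grip_width: 0.179
grip_force: 40.5
```

```bash
python3 - <<'E'
from h import *
show();print(ctrl.get_state()['joint_positions'].round(3))
im=ctrl.get_image('scene'); cv2.imwrite('pics/s8.png',cv2.resize(im[80:240,300:520,::-1],(800,582),interpolation=2))
E
```

```text
t 17.4 p [ 0.5831 -0.0349  0.3007] yaw_y 74.33 z [ 0.109  0.39  -0.915] F [ 1.09 -0.69  2.59] M [-1.14  0.36 -0.03] w 15.6 g 40.5
[ 1.272  0.482 -1.353  1.645  0.076  1.254  1.255]
```

View pics/s8.png

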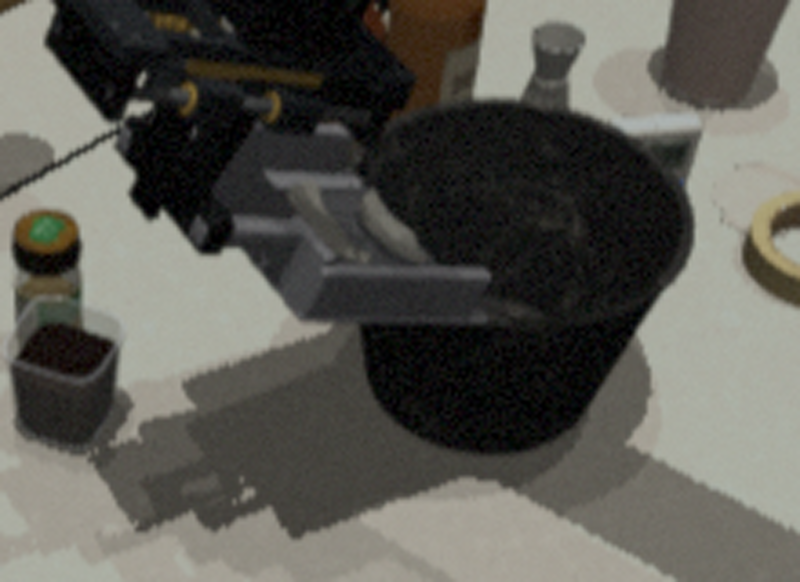

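At about 24° of tilt both pieces are still on the blade at (325,220) and (395,230), and the bowl is upright. Tipping further.

Emit:
play_rows:
  increments:
    - [[0,-0.03,-0.065,-0.022,0,0,-1],[0,-0.065,-0.133,-0.044,0,0,-1],[0,-0.1,-0.2,-0.067,0,0,-1],[0,-0.139,-0.265,-0.089,0,0,-1],[0,-0.139,-0.265,-0.089,0,0,-1],[0,-0.139,-0.265,-0.089,0,0,-1],[0,-0.139,-0.265,-0.089,0,0,-1],[0,-0.139,-0.265,-0.089,0,0,-1]]

```text
time: 18.25
position: [0.5768, -0.0568, 0.3194]
tool_rot: [0.401, 2.923, 0.837]
ft_force: [-0.1, -1.0, 3.7]
grip_width: 0.18
grip_force: 40.6
```

```bash
python3 - <<'E'
from h import *
show();print(ctrl.get_state()['joint_positions'].round(3))
im=ctrl.get_image('scene'); cv2.imwrite('pics/s9.png',cv2.resize(im[80:240,300:520,::-1],(800,582),interpolation=2))
E
```

```text
t 18.25 p [ 0.5768 -0.0568  0.3194] yaw_y 74.39 z [ 0.142  0.51  -0.848] F [-0.13 -0.95  3.65] M [-1.13  0.31 -0.01] w 15.7 g 40.6
[ 1.372  0.496 -1.357  1.64  -0.065  1.267  1.387]
```

View pics/s9.png

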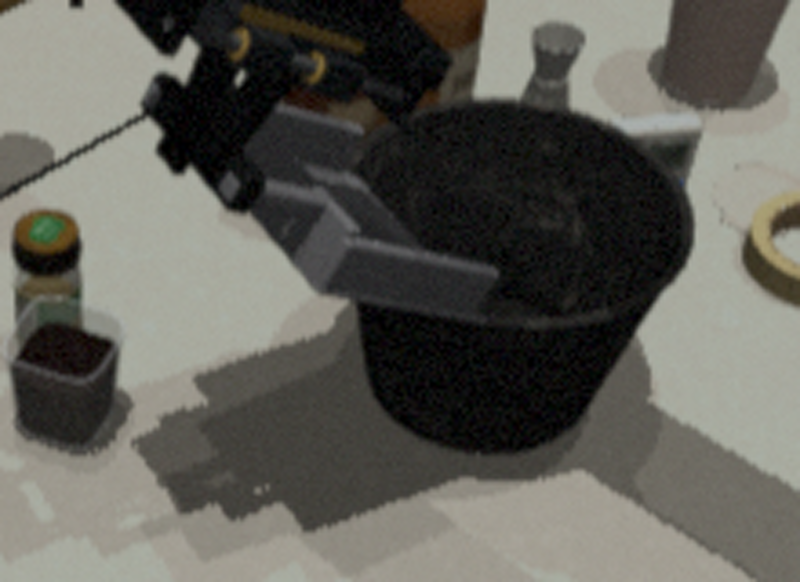

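Both pieces have left the blade (now empty at (360,200)) and the pan is still pressed on the rim at 32°. I'll check the bowl numerically and plan the retreat.

```bash
python3 - <<'E'
from h import *
for n,c in(('top',None),('scene',None)):
    im=ctrl.get_image(n).astype(int); m=((im.min(2)>110)).astype(np.uint8)
    # keep pixels whose z=.02 floor point lies within 80 mm of bowl axis (seen through mouth)
    v,u=np.nonzero(m); hit=[]
    for a,b in zip(u,v):
        p=onz(n,(a,b),.02); q=onz(n,(a,b),.146)
        if np.hypot(p[0]-.524,p[1]+.2455)<.075 and np.hypot(q[0]-.524,q[1]+.2455)<.10: hit.append((a,b))
    print(n,len(hit),np.mean(hit,0) if hit else '')
to((.5768,-.0568,.3194+.05),74.3,-32); to((.597,.02,.38),74.3); show()
E
```

```text
Traceback (most recent call last):
  File "h.py", line 8, in onz
    o,d=ray(n,uv); return (o+d*(z-o[2])/d[2]).round(4)
        ~~~^^^^^^
  File "h.py", line 5, in ray
    c=ctrl.get_calibration(n); f=240/np.tan(np.radians(c['vertical_fov']/2)); R=c['R'];t=c['t']
ValueError: time passes only in moves, steps and waits
```

```bash
python3 - <<'E'
from h import *
to((.5768,-.0568,.3194+.05),74.3,-32); to((.597,.02,.38),74.3); show()
E
```

```text
shift [ 0.001  0.265 -0.422] turn [-0.    -0.     0.001]
shift [ 0.013  0.995 -0.091] turn [ 0.356 -0.     0.001]
t 18.35 p [ 0.5768 -0.057   0.3196] yaw_y 74.37 z [ 0.143  0.51  -0.848] F [-1.05 -0.48  2.9 ] M [-1.15  0.32 -0.03] w 15.9 g 40.6
```

Emit:
play_rows:
  increments:
    - [[0,0.05,-0.1,0,0,0,-1],[0,0.15,-0.24,0,0,0,-1],[0,0.26,-0.42,0,0,0,-1],[0,0.26,-0.42,0,0,0,-1]]

```text
time: 18.75
position: [0.5781, -0.0566, 0.3726]
tool_rot: [0.399, 2.918, 0.838]
ft_force: [0.4, 0.8, -3.0]
grip_width: 0.178
grip_force: 40.0
```

```bash
python3 - <<'E'
from h import *
to((.6,.05,.37),74.3); show()
E
```

```text
shift [0.077 0.907 0.598] turn [0.356 0.003 0.001]
t 18.75 p [ 0.5781 -0.0566  0.3726] yaw_y 74.51 z [ 0.147  0.51  -0.847] F [ 0.36  0.8  -3.  ] M [-0.59 -0.04  0.02] w 15.5 g 40.0
```

Emit:
play_rows:
  increments:
    - [[0.01,0.2,0.1,0.05,0,0,-1],[0.02,0.4,0.2,0.12,0,0,-1],[0.04,0.6,0.35,0.2,0,0,-1],[0.06,0.8,0.5,0.28,0,0,-1],[0.08,0.91,0.6,0.356,0,0,-1],[0.08,0.91,0.6,0.356,0,0,-1],[0.08,0.91,0.6,0.356,0,0,-1]]

```text
time: 19.45
position: [0.5981, 0.0527, 0.366]
tool_rot: [-0.419, -3.113, -0.003]
ft_force: [-0.5, -0.3, -2.6]
grip_width: 0.184
grip_force: 40.0
```

```bash
python3 - <<'E'
from h import *
to((.571,.157,.27),74.3); show();print(ctrl.get_state()['joint_positions'].round(3))
im=ctrl.get_image('top').astype(int)
# bowl floor region, pixels
c=proj('top',(.524,-.2455,.02)); print(c)
r=im[195:282,415:505]; m=(r.min(2)>90).astype(np.uint8)
n,l,s,ce=cv2.connectedComponentsWithStats(m)
for i in range(1,n):
    if s[i,4]>8: print(s[i]+[415,195,0,0,0],ce[i]+[415,195])
d=np.ascontiguousarray(im.max(2)).astype(np.uint8); m=(d<60).astype(np.uint8); m[:185]=0;m[290:]=0;m[:,:400]=0;m[:,512:]=0
cs,_=cv2.findContours(m,0,2);k=max(cs,key=cv2.contourArea);print(cv2.boundingRect(k))
E
```

```text
shift [0.536 0.932 0.962] turn [ 0.001 -0.001  0.004]
t 19.45 p [0.5981 0.0527 0.366 ] yaw_y 74.65 z [-0.001  0.002 -1.   ] F [-0.54 -0.34 -2.6 ] M [ 0.16 -0.17  0.  ] w 16.0 g 40.0
[ 0.738  0.381 -1.137  1.435  0.342  1.541  0.923]
[448.5 242.2]
[415 195  42  56 688] [423.36337209 212.91715116]
[ 423  195   82   87 1165] [486.01716738 243.66094421]
[431 221  28  31 532] [444.17481203 236.80075188]
(419, 196, 84, 84)
```

The bowl stands unmoved and a 532 px white blob sits on its floor at (444,237), which fits both pieces. The wrist load has also dropped by about 1 N. Now I lay the pan down.

Emit:
play_rows:
  increments:
    - [[0.08,0.15,0.1,0,0,0,-1],[0.2,0.35,0.3,0,0,0,-1],[0.34,0.6,0.55,0,0,0,-1],[0.48,0.83,0.8,0,0,0,-1],[0.54,0.93,0.96,0,0,0,-1],[0.54,0.93,0.96,0,0,0,-1]]

```text
time: 20.1
position: [0.5701, 0.1534, 0.268]
tool_rot: [-0.426, -3.108, 0.001]
ft_force: [0.3, 0.2, -1.9]
grip_width: 0.181
grip_force: 40.0
```

Emit:
play_rows:
  increments:
    - [[0,0,0.1,0,0,0,-1],[0,0,0.3,0,0,0,-1],[0,0,0.5,0,0,0,-1],[0,0,0.7,0,0,0,-1],[0,0,0.85,0,0,0,-1],[0,0,0.95,0,0,0,-1],[0,0,0.95,0,0,0,-1]]

```text
time: 20.8
position: [0.5717, 0.1524, 0.1743]
tool_rot: [-0.431, -3.11, 0.001]
ft_force: [-0.1, -0.5, -2.7]
grip_width: 0.178
grip_force: 40.0
```

```bash
python3 - <<'E'
from h import *
to((.571,.157,.087),74.3); show()
E
```

```text
shift [0.018 0.043 0.873] turn [-0.001 -0.001 -0.001]
t 20.8 p [0.5717 0.1524 0.1743] yaw_y 74.24 z [-0.002 -0.001 -1.   ] F [-0.11 -0.5  -2.66] M [ 0.29 -0.23 -0.02] w 15.5 g 40.0
```

Emit:
play_rows:
  increments:
    - [[0,0.04,0.15,0,0,0,-1],[0,0.04,0.35,0,0,0,-1],[0,0.04,0.55,0,0,0,-1],[0,0.04,0.7,0,0,0,-1],[0,0.04,0.8,0,0,0,-1],[0,0.04,0.84,0,0,0,-1],[0,0.04,0.86,0,0,0,-1],[0,0.04,0.87,0,0,0,-1]]

```text
time: 21.6
position: [0.5733, 0.1577, 0.089]
tool_rot: [0.428, 3.111, 0.001]
ft_force: [0.4, -0.2, -2.1]
grip_width: 0.18
grip_force: 40.0
```

```bash
python3 - <<'E'
from h import *
show()
E
```

```text
t 21.6 p [0.5733 0.1577 0.089 ] yaw_y 74.32 z [ 0.001  0.    -1.   ] F [ 0.42 -0.18 -2.08] M [ 0.32 -0.21  0.02] w 15.7 g 40.0
```

Down until the worktop takes the load, open, rise.

Emit:
play_rows:
  increments:
    - [[0,0,0.01,0,0,0,-1],[0,0,0.02,0,0,0,-1],[0,0,0.03,0,0,0,-1],[0,0,0.03,0,0,0,-1]]

```text
time: 22.0
position: [0.5733, 0.1577, 0.0868]
tool_rot: [0.428, 3.111, -0.001]
ft_force: [-2.1, 0.8, 5.0]
grip_width: 0.182
grip_force: 40.0
```

Emit:
play_rows:
  increments:
    - [[0,0,0,0,0,0,-0.2],[0,0,0,0,0,0,0],[0,0,0,0,0,0,0],[0,0,0,0,0,0,0],[0,0,0,0,0,0,0]]

```text
time: 22.5
position: [0.5728, 0.1574, 0.0854]
tool_rot: [-0.429, -3.112, 0.0]
ft_force: [0.1, 0.5, -0.4]
grip_width: 0.479
grip_force: 0.0
```

Emit:
play_rows:
  increments:
    - [[0,0,-0.2,0,0,0,0],[0,0,-0.5,0,0,0,0],[0,0,-0.9,0,0,0,0],[0,0,-1,0,0,0,0],[0,0,-1,0,0,0,0]]

```text
time: 23.0
position: [0.5738, 0.1579, 0.1872]
tool_rot: [0.428, 3.109, 0.001]
ft_force: [0.0, -0.1, -1.7]
grip_width: 0.502
grip_force: 0.0
```

Emit:
play_rows:
  increments:
    - [[0,0,-0.5,0,0,0,0],[0,0,-1,0,0,0,0],[0,0,-1,0,0,0,0],[0,0,-1,0,0,0,0]]

```text
time: 23.4
position: [0.5729, 0.1572, 0.2849]
tool_rot: [0.429, 3.112, -0.001]
ft_force: [-0.9, 0.1, -0.7]
grip_width: 0.502
grip_force: 0.0
```

```bash
python3 - <<'E'
from h import *
show()
im=ctrl.get_image('top').astype(np.uint8)
m=(im.max(2)<60).astype(np.uint8); r=m[195:250,280:325].copy()
cs,_=cv2.findContours(r,0,2)
for c in cs:
    if cv2.contourArea(c)>60:
        b=cv2.minAreaRect(c); c0=np.array(b[0])+[280,195]; print(b,onz('top',c0,.046))
m[:185]=0;m[290:]=0;m[:,:400]=0;m[:,512:]=0
cs,_=cv2.findContours(m,0,2);print(cv2.boundingRect(max(cs,key=cv2.contourArea)))
q=(im[195:282,415:505].min(2)>90).astype(np.uint8);n,l,s,ce=cv2.connectedComponentsWithStats(q)
print([(s[i].tolist(),ce[i].round()) for i in range(1,n) if s[i,4]>30])
E
```

```text
t 23.4 p [0.5729 0.1572 0.2849] yaw_y 74.3 z [ 0.    -0.001 -1.   ] F [-0.88  0.05 -0.69] M [ 0.1  -0.16 -0.01] w 43.7 g 0.0
((14.239997863769531, 34.31999588012695), (52.799991607666016, 9.19999885559082), 53.13010025024414) [0.5466 0.1766 0.046 ]
(417, 196, 86, 84)
[([0, 0, 41, 35, 454], array([10.,  9.])), ([0, 0, 90, 87, 1385], array([60., 53.])), ([16, 26, 28, 31, 532], array([29., 42.]))]
```

```bash
python3 -c "
from bench import ctrl
print(ctrl.close_job())"
```

```text
the job is handed in; nothing more can be done
None
```

I handed the job in at about 23 s, but the hand-in gave no verdict. Both saucer pieces look to be in the bowl (one white patch on its floor, blade empty), which did not move; the empty pan was set down and let go clear of it, though I took no last look to confirm it lies flat.

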